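Lock the clay extruder's clamp with its tee key

TASK

Lift the tee key out of its wooden stand and fit it into the slotted clamp nut on top of the leaning clay extruder: set its point in the nut's bore, turn it under light pressure, never forcing it, until its wings drop into the slot and its flange lies flush on the nut. Then turn the key clockwise (seen from above) to the stop, so that its handle lines up with the two ridges on the collar, and let go, leaving the key fully home in the nut. Do not shift the little clay pot or the tin can.

Things in the scene. Friction and masses are not known exactly. Their poses are not given: they have to be found in the camera images.
- tee_key: Tee key, 120 mm long, 0.22 kg. Origin on the shank's axis, at the underside of its steel flange (48 mm diameter, 6 mm thick); z up the 16 mm shank to the handle, x along handle and wings. A half turn about z makes no difference. It first stands loose and upright in the stand, x along the stand's x, the flange resting on the stand's top.
- key_handle (a point): Centre of the key's wooden crossbar handle, 73 mm up the key's z from its origin; axes as the key's. The bar measures 100 mm along x, 22 mm in y between flat sides, 26 mm in z.
- key_wings (a point): Lower end of the key's two wings, on the shank's axis at z = -14 mm of the key; axes as the key's. Wings: 36 mm over both tips along x, 8 mm thick, rounded beneath, 14 mm tall, from the flange down. Below them a round point: 20 mm diameter down to key z = -21 mm, then tapering to 7 mm diameter at its end, z = -34 mm.
- key_stand: Fixed wooden block 85 x 75 x 50 mm with one oblong hole (41 x 24 mm, right through, long along x) in which the key hangs; origin at the centre of its underside, z up.
- extruder: Fixed grey clay extruder: foot plate 160 x 150 x 14 mm, reaching from x = -50 to +110 mm; barrel of 92 mm diameter leaning 30 degrees from vertical towards its front (-x). Origin on the table straight below the nut's mouth, which is 140 mm up; z up. On the +y side an outlet sticks out to y = 82 mm, z = 87 mm at most.
- nut_mouth (a point): Centre of the clamp nut's bore in its upper face; fixed, does not turn with the nut. z points out of the bore, leaning 30 degrees; x is the line through the two small ridges on the collar (46 mm either side, 3 mm proud of the nut's face) where the handle must lie when locked. Key origin: 14 mm above this point when the wings rest on the nut's face; at this point when home.
- collar: Fixed steel collar (92 mm diameter) round the clamp nut, origin and axes as nut_mouth. The nut: 54 mm steel square with a 23 mm square bore and, across its centre, a slot 44 x 11 mm, both 40 mm deep. It turns stiffly (0.3 N m) and stays where left; its angle is not reported. At first the slot lies 0.45 to 1.25 rad anticlockwise (from above) of the x line. Wings enter within about 0.09 rad.
- nut_stop (a point): Same point and axes as nut_mouth: the stop. Turned clockwise (seen looking down into the bore), the nut stops when its slot lies on the x line: locked. The key has about 0.09 rad of play in the slot and stays in it by its weight.
- pinch_pot: bystander: small unfired clay cup, 72 mm diameter, 47 mm tall; origin at the centre of its underside
- tin_can: bystander: open grey tin can, 71 mm diameter, 105 mm tall; origin at the centre of its underside

How it is judged:
By the outcome, as a careful person would: the job done as asked, in the order asked, and still so for the second after the job is handed in, with the robot touching nothing.
It also fails if it takes over 56 s, if anything falls off the work surface, if the arm or the gripper's body presses on something with over 40 N, if the wrist force passes 120 N, or if a joint passes its speed limit or range.

ROBOT

A 6-joint arm with a two-finger parallel gripper is mounted at the origin on a cart in front of the work surface, level with it; the furniture and walls round the work are solid. World frame = base frame: x ahead of the robot, y to its left, z up, the work surface at z = 0. Lengths are in mm, angles in rad, forces in N, time in s.
With the tool pointing down it reaches from about 275 to 775 mm from the base axis. Payload 14.6 kg.
Tool frame: the origin (TCP) lies on the centre line of the jaws, within the pads' length; the fingertips stand 22 mm ahead of it and the grasp point (between the pads) lies 3 mm ahead of it; z points along the fingers, y is the line along which they close (so a half turn about z gives the same grasp; the last joint's range is limited). The gripper opens to 85 mm and grips with 20 to 120 N. Pads are 22 mm wide; open, the fingers measure 114 mm over their backs; the gripper's body (76 mm by 85 mm) begins 54 mm behind the grasp point. The pads swing forward as they close: fully open they stand 13 mm farther back than shut.
Start: joints at [-1.354, 0.263, -0.048, 1.259, 0, 1.415], TCP at [190.723, -489.135, 253.278] pointing down, gripper open.
Joint ranges: [-2.65, 2.65], [-0.89, 1.7], [-1.18, 1.37], [-2.13, 2.11], [-1.35, 1.29], [-3.14, 3.14]. Speed limits (rad/s): [1.89, 1.89, 2.57, 2.79, 3.14, 3.14].

INTERFACE

Orientations are given as a unit quaternion [w, x, y, z].
In Python, from bench import observe, viewer, close_job gives the robot as it stands. The module is installed in compiled form; this text tells all that it offers.
- The arm moves only by the tool send_rows, never from a script. Its argument "commands" is a list of rows, each an object of numbers: "wx", "wy", "wz": the turn, a rotation vector about the tool's x, y, z in units of 10 degrees (1.0 is 10 degrees); "x", "y", "z": the shift along the tool's x, y, z in units of 30 mm (1.0 is 30 mm); "claw": the finger opening in mm, from 0 to 85.4. In form: [{"wx": .., "wy": .., "wz": .., "x": .., "y": .., "z": .., "claw": ..}, ...]. A call has 1 to 12 rows; each row shifts and turns the commanded pose from where the row before left it, along the tool's axes as they then stand; what a row does not reach is not made up. A row lasts 1/8 s, in which the tool goes at most 62.5 mm and 10.7 degrees, less where a joint would pass 70% of its speed; a pose out of reach is approached as far as the arm can. A call is refused whole if a number of a shift passes 1 or a number of a turn 1, either way. A call with a gripper value outside its range is refused whole. The fingers move at their own pace and stop on an object; "newtons" is the grip in N (left out, the last holds). Time passes only in rows, so rows that do not move let the fingers close. It gives the time, the measured TCP pose, the force, the opening and the grip force at its end, in the units of the state.
- observe(): the state, without advancing time (a new reading comes with each control period).
- viewer.grab_frame(name): name is "scene" or "top"; returns a dict with "img" (400x640x3 uint8, blue, green, red), "fx", "fy", "cx", "cy" (pixels), "view" (4x4, takes a point from world to camera coordinates). Camera axes: x right, y up, looking along -z (the intrinsics and any distortion apply to the point x, -y, -z); pixel columns grow to the right and rows downward; lengths in mm; the calibration is good to about 2 mm. A picture is of the moment at which its call begins. There is no depth.
- close_job(): hands the job in; it is judged then, once.
The state is a dict: "time": time; "qpos": joint angles; "joint_vel": joint speeds; "tau": joint torques, N m; "tool_pos": TCP position; "tcp_rot": TCP orientation; "contact_force": force on the tool from outside, world axes, zero at the start; "wrist_torque": the same for the moment, N m; "finger_gap": opening from 0.0 (shut) to 1.0 (fully open); "gripper_force": force on a finger pad.
Only numpy, scipy, OpenCV 4.12 (cv2) and the standard library are available. Lean on these libraries where they do the work, as an engineer would, in place of code of your own. Each camera call takes 0.05 s, during which the arm holds its last target. There are 200 camera calls.

## Working session

There is one attempt and no reset: what is moved stays moved. The work goes in short steps, Python scripts to look and compute and a tool call to move; the robot and the scene stay as the last step left them, time stands still between calls to the robot, and variables do not carry over. Pictures are saved under pics/ and viewed, at most 10 in all, crops included, and the job is handed in when it is done.

Besides the shell and the picture viewer there is one more tool, called as a command line: name --argument value ..., lists and objects as JSON in quotes. send_rows: Moves the arm, as the interface text tells. Its arguments: {"type":"object","properties":{"commands":{"type":"array","items":{"type":"object","properties":{"wx":{"type":"number"},"wy":{"type":"number"},"wz":{"type":"number"},"x":{"type":"number"},"y":{"type":"number"},"z":{"type":"number"},"claw":{"type":"number"}}}},"newtons":{"type":"number"}},"required":["commands"]}

```bash
mkdir -p pics; python3 - <<'E'
from bench import observe, viewer
import cv2,pickle
s=observe();print(s)
for n in("scene","top"):
    f=viewer.grab_frame(n);pickle.dump(f,open(n+".pkl","wb"));cv2.imwrite(f"pics/{n}0.png",f["img"])
    print(n,f["fx"],f["fy"],f["cx"],f["cy"],f["view"],[k for k in f])
E
```

```text
{'time': 0.0, 'qpos': array([-1.35429221e+00,  2.63498109e-01, -4.89298765e-02,  1.25941949e+00,
       -8.16945945e-09,  1.41552546e+00]), 'joint_vel': array([-0.00142079, -0.00110628, -0.00162786,  0.00116498, -0.00038171,
       -0.00012209]), 'tau': array([-4.58523544e-03, -6.37623167e+01,  3.84576917e+01,  1.31889211e-02,
       -2.29282978e-04,  2.40692219e-05]), 'tool_pos': array([ 190.66973038, -488.87466939,  252.84055014]), 'tcp_rot': array([-5.25329415e-04,  9.82772476e-01,  1.84818786e-01, -1.60929275e-05]), 'contact_force': array([-0.05349664,  0.87340458, -0.18476616]), 'wrist_torque': array([-0.00952297,  0.01591045,  0.001507  ]), 'gripper_force': 0.0, 'finger_gap': 1.0019189662542702}
scene 410.0602304467388 410.0602304467388 319.54578171975675 203.51925581411345 [[-8.38188374e-01 -5.45059841e-01  1.87088117e-02  4.52278837e+02]
 [ 2.86250788e-01 -4.10476819e-01  8.65776684e-01 -2.29345507e+02]
 [-4.64220569e-01  7.31039363e-01  5.00080707e-01 -1.01556947e+03]
 [ 0.00000000e+00  0.00000000e+00  0.00000000e+00  1.00000000e+00]] ['img', 'fx', 'fy', 'cx', 'cy', 'view']
top 483.0507875291265 483.0507875291265 321.6885768064006 192.49463641850346 [[-7.56868665e-03 -9.99916025e-01 -1.05193905e-02  5.18283912e+01]
 [ 9.97460385e-01 -8.29429121e-03  7.07388515e-02 -5.07477583e+02]
 [-7.08201621e-02 -9.95727505e-03  9.97439400e-01 -1.22648256e+03]
 [ 0.00000000e+00  0.00000000e+00  0.00000000e+00  1.00000000e+00]] ['img', 'fx', 'fy', 'cx', 'cy', 'view']
```

View pics/scene0.png

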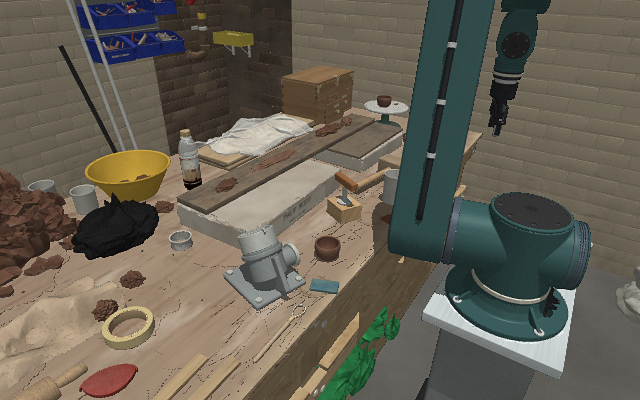

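View pics/top0.png

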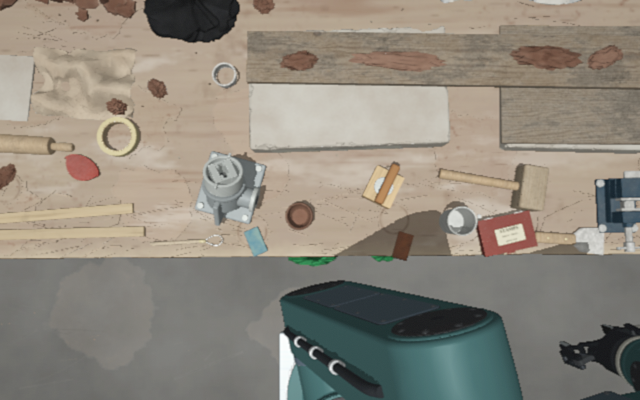

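```bash
cat > h.py <<'E'
import numpy as np,cv2,pickle
from scipy.spatial.transform import Rotation as R
from scipy.optimize import least_squares
F={n:pickle.load(open(n+".pkl","rb")) for n in("scene","top")}
def proj(n,P):
    f=F[n];P=np.atleast_2d(P);c=P@f["view"][:3,:3].T+f["view"][:3,3]
    return np.c_[f["cx"]+f["fx"]*c[:,0]/-c[:,2],f["cy"]+f["fy"]*-c[:,1]/-c[:,2]]
def tri(ps,pt): # triangulate scene px, top px
    r=least_squares(lambda X:np.r_[proj("scene",X)[0]-ps,proj("top",X)[0]-pt],[550,100,80]);return r.x,r.fun
def crop(img,x,y,w,h,W,H):
    c=cv2.resize(img[y:y+h,x:x+w],(W,H),interpolation=cv2.INTER_CUBIC)
    for i in range(0,w,10): cv2.putText(c,str(x+i),(i*W//w,8),0,.3,(0,0,255));cv2.line(c,(i*W//w,10),(i*W//w,14),(0,0,255))
    for j in range(10,h,10): cv2.putText(c,str(y+j),(0,j*H//h+4),0,.3,(0,0,255));cv2.line(c,(20,j*H//h),(24,j*H//h),(0,0,255))
    return c
E
python3 - <<'E'
from h import *
s,t=F["scene"]["img"],F["top"]["img"]
a=np.hstack([crop(s,224,218,80,60,400,300),crop(t,190,145,80,60,400,300)])
b=np.hstack([crop(s,320,162,80,60,400,300),crop(t,350,152,80,60,400,300)])
cv2.imwrite("pics/c1.png",np.vstack([a,b]))
E
```

```text
(no output)
```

View pics/c1.png

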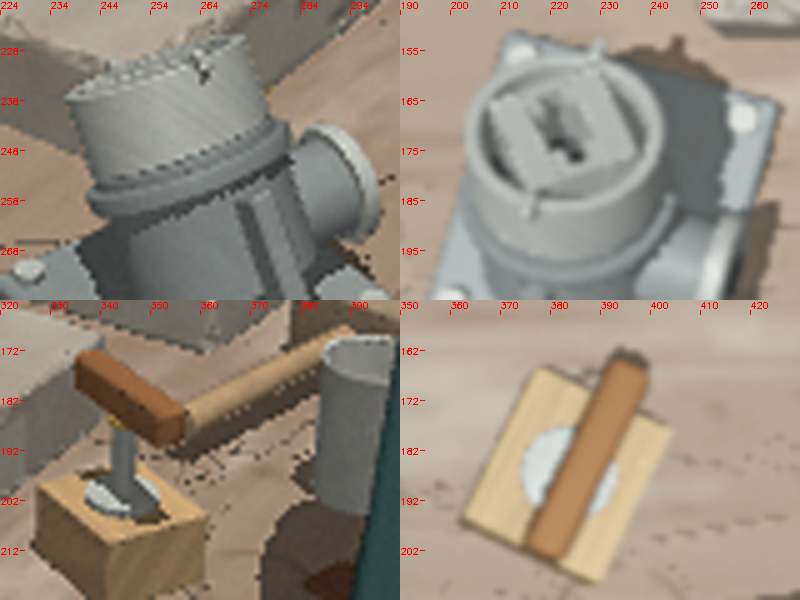

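```bash
cat >> h.py <<'E'
def Rz(a): return R.from_euler("z",a).as_matrix()
L=R.from_euler("y",-30,degrees=True).as_matrix()
def ext(p,q): return np.array([p[0],p[1],0])+np.atleast_2d(q)@Rz(p[2]).T
def mouth(p,q): return ext(p,np.atleast_2d(q)@L.T+[0,0,140])
def circ(r,z=0,n=72):
    a=np.linspace(0,2*np.pi,n);return np.c_[r*np.cos(a),r*np.sin(a),0*a+z]
E
cat > fit.py <<'E'
from h import *
C=np.array
# extruder
ft=C([[212,151],[266,166],[248,222],[195,208]]); 
cam=-F["top"]["view"][:3,:3].T@F["top"]["view"][:3,3];print("topcam",cam)
best=None
cor=C([[-50,-75],[110,-75],[110,75],[-50,75]])
for y0 in np.arange(0,6.28,.4):
  for sh in range(4):
    def f(p):
        c=ext(p,np.c_[np.roll(cor,sh,0),[14]*4])
        rim=proj("top",mouth(p,circ(46))).mean(0)
        return np.r_[(proj("top",c)-ft).ravel()*.5,(rim-[223.2,170.8])*2]
    r=least_squares(f,[530,270,y0])
    if best is None or r.cost<best.cost: best=r
p=best.x;print("ext",p,best.fun.round(1))
print("scene foot",proj("scene",ext(p,np.c_[cor,[14]*4])).round(1))
# stand/key: x,y,yaw
st=C([[362.4,196.4],[378,165.4],[404.6,178],[390,208.6]]);ss=C([[342,211],[361.4,205.4],[327,199.4]])
best=None
for y0 in np.arange(0,6.28,.5):
  for hx,hy in((42.5,37.5),):
    sc=C([[-hx,-hy],[hx,-hy],[hx,hy],[-hx,hy]])
    def g(k,full=False):
        P=ext(k,np.c_[sc,[k[3]]*4]);a=proj("top",P);b=proj("scene",P)
        from scipy.spatial.distance import cdist
        r=[]
        for q,m in((a,st),(b,ss)):
            D=cdist(m,q);r+=list((q[D.argmin(1)]-m).ravel())
        return C(r)
    r=least_squares(g,[530,-70,y0,50])
    if best is None or r.cost<best.cost: best=r
k=best.x;print("stand",k,best.fun.round(1))
h=C([[x,y,z] for z in(60,86) for x in(-50,50) for y in(-11,11)])+[0,0,50]
print("handle top",proj("top",ext(k,h)).round(1),"scene",proj("scene",ext(k,h)).round(1))
np.save("ext.npy",p);np.save("key.npy",k)
# overlay
ims=[]
for n,(x,y) in(("scene",(214,222)),("top",(180,145))):
    w,hh=100,90;S=4
    im=crop(F[n]["img"],x,y,w,hh,w*S,hh*S)
    for pts,col in((mouth(p,circ(46)),(0,255,0)),(ext(p,np.c_[cor,[14]*4])[[0,1,2,3,0]],(255,0,0))):
        q=((proj(n,pts)-[x,y]+.5)*S).astype(int);cv2.polylines(im,[q],False,col,1)
    ims.append(im)
for n,(x,y) in(("scene",(320,162)),("top",(350,152))):
    w,hh=80,48;S=5
    im=crop(F[n]["img"],x,y,w,hh,w*S,hh*S)
    for pts,col in((ext(k,np.c_[sc,[50]*4])[[0,1,2,3,0]],(255,0,0)),(ext(k,h[[4,5,7,6,4]]),(0,255,0)),(ext(k,h[[0,1,3,2,0]]),(0,255,255))):
        q=((proj(n,pts)-[x,y]+.5)*S).astype(int);cv2.polylines(im,[q],False,col,1)
    ims.append(im)
cv2.imwrite("pics/ov1.png",np.vstack([np.hstack(ims[:2]),np.hstack(ims[2:])]))
E
python3 fit.py
```

```text
topcam [ 419.72136469   35.40244789 1259.78560953]
ext [552.75547664 274.94970082   2.64552934] [ 28.3  10.8 -23.9 -10.1 -29.8 -11.   22.1   9.6   0.7   0. ]
scene foot [[223.6 267.3]
 [244.4 306.3]
 [302.5 286.2]
 [276.6 251.5]]
stand [ 518.04796914 -108.83487687    5.82939923   46.78535246] [ 0.7 -0.5 -0.6  0.2 -0.2  0.4  0.2  0.2 -0.4  0.2 -0.1 -0.2  0.  -0.1]
handle top [[382.2 205.9]
 [373.8 201.9]
 [399.9 168.1]
 [391.6 164.2]
 [383.5 205.4]
 [374.9 201.3]
 [401.6 166.8]
 [393.1 162.8]] scene [[357.2 190.5]
 [351.2 192.2]
 [339.1 177.7]
 [333.4 179.1]
 [357.7 182.9]
 [351.7 184.5]
 [339.5 170.4]
 [333.7 171.8]]
```

View pics/ov1.png

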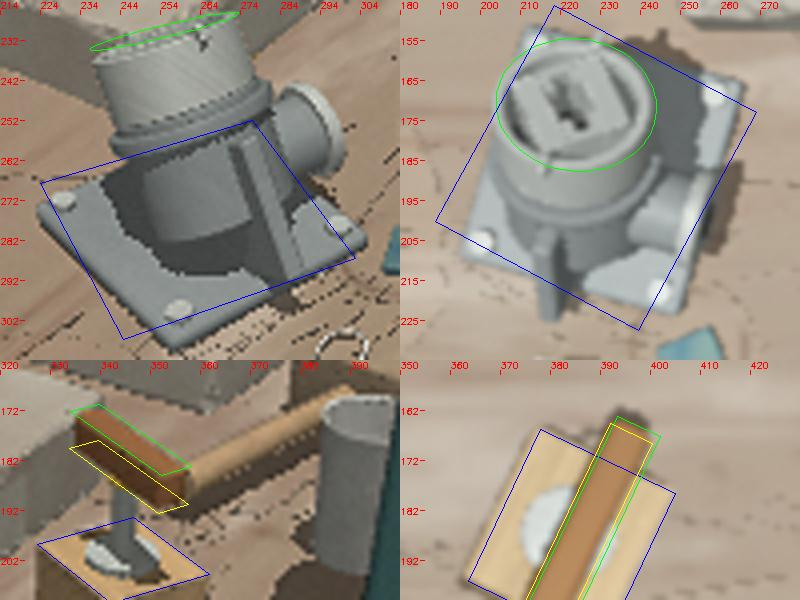

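```bash
cat > fit2.py <<'E'
from h import *
C=np.array
ft=C([[211,151],[267,165],[250,223],[195.5,209.5]]);fs=C([[223.5,275],[257.7,308.7],[305.7,282]])
cor=C([[-50,-75],[110,-75],[110,75],[-50,75]])
# top rim extents: left,right,top,bottom
a=circ(46,n=180)
from scipy.spatial.distance import cdist
def res(p):
    d=C([0,0,p[3]]);c=ext(p,np.c_[cor,[14]*4])+d
    m=mouth(p,a)+d;t=proj("top",m);s=proj("scene",m)
    o=[]
    for n,M in(("top",ft),("scene",fs)):
        q=proj(n,c);D=cdist(M,q);o+=list((q[D.argmin(1)]-M).ravel()*.5)
    sl=s[s[:,0].argmin()];sr=s[s[:,0].argmax()]
    return np.r_[o,t[:,0].min()-203.3,t[:,0].max()-243,t[:,1].min()-156,t[:,1].max()-185.8,sl-[237.6,237.3],sr-[274,225.2]]
best=None
for y0 in np.arange(0,6.28,.3):
    r=least_squares(res,[552,275,y0,0])
    if best is None or r.cost<best.cost: best=r
p=best.x;print("ext",p,best.fun.round(1));np.save("ext.npy",p)
ims=[]
u=np.deg2rad
for n,(x,y) in(("scene",(224,215)),("top",(190,145))):
    w,hh=65,60;S=6
    im=crop(F[n]["img"],x,y,w,hh,w*S,hh*S)
    im2=im.copy()
    for pts,col in((mouth(p,a),(0,255,0)),(ext(p,np.c_[cor,[14]*4])[[0,1,2,3,0]],(255,0,0)),(mouth(p,[[-46,0,0],[46,0,0]]),(0,0,255))):
        q=((proj(n,pts+[0,0,p[3]])-[x,y]+.5)*S).astype(int);cv2.polylines(im,[q],False,col,1)
    ims.append(im);raw=im2
# rectified nut face from top view
g=np.mgrid[-55:55:.25,-55:55:.25];yy,xx=g[0].ravel(),g[1].ravel()
uv=proj("top",mouth(p,np.c_[xx,yy,0*xx])+[0,0,p[3]]).astype(np.float32)
rect=cv2.remap(F["top"]["img"],uv[:,0].reshape(440,440),uv[:,1].reshape(440,440),cv2.INTER_CUBIC)[::-1]
rect=cv2.resize(rect,(240,240))
row2=np.zeros((240,780,3),np.uint8);row2[:,:240]=rect
# handle crop
for i,(n,x,y) in enumerate((("scene",330,168),("top",372,160))):
    row2[:,245+i*265:245+i*265+260]=crop(F[n]["img"],x,y,32 if n=="scene" else 52,30 if n=="scene" else 48,260,240)
cv2.imwrite("pics/ov2.png",np.vstack([np.hstack(ims),row2]))
E
python3 fit2.py
```

```text
ext [551.98194728 275.92432339   2.87229747  -5.19016129] [ 0.4 -0.1 -0.   0.3  0.2  1.  -0.3  0.2 -0.6 -0.4 -0.1 -0.2  0.7 -0.7
  0.4  0.7 -0.6  1.6 -0.9  0.4 -1.3 -0.1]
```

View pics/ov2.png

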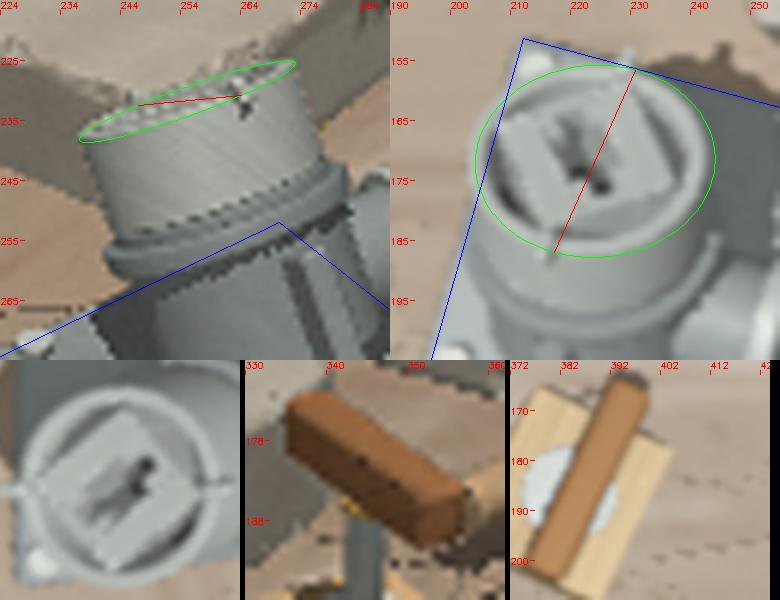

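```bash
cat >> h.py <<'E'
def plan(Pw,ux,zt):  # print pose change from current to TCP Pw with tool z=zt, tool x~ux
    from bench import observe
    s=observe();q=s["tcp_rot"];R0=R.from_quat([q[1],q[2],q[3],q[0]]).as_matrix()
    zt=zt/np.linalg.norm(zt);ux=ux-zt*(ux@zt);ux=ux/np.linalg.norm(ux)
    R1=np.c_[ux,np.cross(zt,ux),zt]
    rv=R.from_matrix(R0.T@R1).as_rotvec();d=R0.T@(Pw-s["tool_pos"])
    print("t",round(s["time"],2),"pos",s["tool_pos"].round(1),"q",s["qpos"].round(3),"F",s["contact_force"].round(1),"M",s["wrist_torque"].round(2),"gap",round(s["finger_gap"]*85.4,1),"g",round(s["gripper_force"],1))
    print("shift units(tool now)",(d/30).round(2),"turn units",np.rad2deg(rv/10).round(2),"R0",R0.round(3).tolist())
E
sed -i 's/^k=best.x/k=best.x/; s/st=C(\(.*\));ss=C(\(.*\))$/st=C(\1)-.5;ss=C(\2)-.5/' fit.py
sed -i 's/^ft=.*/ft=C([[211,151],[267,165],[250,223],[195.5,209.5]])-.5;fs=C([[223.5,275],[257.7,308.7],[305.7,282]])-.5/; s/t\[:,0\].min()-203.3.*/(proj("top",mouth(p,[0,0,0])+d)[0]-[222.5,170.2])*2,(s[s[:,0].argmin()]+s[s[:,0].argmax()])-2*C([254.7,230.8])]/' fit2.py
sed -i 's/^np.save("ext.*/np.save("key.npy",k)/' fit.py
python3 fit.py|grep stand; python3 fit2.py; python3 - <<'E'
from h import *
print("mouth tri",tri([254.7,230.8],[222.5,170.2]))
k=np.load("key.npy")
a=k[2];plan(np.array([519,-107.7,250]),np.array([-np.cos(a),-np.sin(a),0]),np.array([0,0,-1.]))
print("handle c at z=134 top px pred", proj("top",[[k[0],k[1],134]]),"obs 387.2,183.3")
E
```

```text
stand [ 5.19142198e+02 -1.07350135e+02 -4.53687199e-01  4.89448485e+01] [ 0.7 -0.4 -0.6  0.2 -0.1  0.3  0.2  0.2 -0.4  0.2 -0.  -0.2  0.  -0.1]
ext [552.77148977 277.52799201   2.87543727  -2.84457931] [ 0.2  0.  -0.2  0.3  0.2  1.  -0.4  0.4 -0.7 -0.4 -0.1 -0.2  0.7 -0.7
  0.9  0.8 -1.4  0.1]
mouth tri (array([552.54496286, 277.74294428, 137.35689026]), array([-0.60808698, -0.11708694,  0.33973221,  0.48687104]))
t 0.1 pos [ 190.7 -488.9  252.9] q [-1.354  0.263 -0.049  1.259 -0.     1.416] F [-0.2  0.3  0.4] M [-0.03 -0.01 -0.04] gap 85.4 g 0.0
shift units(tool now) [14.81 -7.86  0.11] turn units [-0.000e+00 -1.000e-02 -1.327e+01] R0 [[0.932, 0.363, -0.0], [0.363, -0.932, 0.001], [0.0, -0.001, -1.0]]
handle c at z=134 top px pred [[387.53399474 183.62757011]] obs 387.2,183.3
```

send_rows --commands '[{"x": 0.99, "y": -0.52}, {"x": 0.99, "y": -0.52}, {"x": 0.99, "y": -0.52}, {"x": 0.99, "y": -0.52}, {"x": 0.99, "y": -0.52}, {"x": 0.99, "y": -0.52}, {"x": 0.99, "y": -0.52}, {"x": 0.99, "y": -0.52}, {"x": 0.99, "y": -0.52}, {"x": 0.99, "y": -0.52}, {"x": 0.99, "y": -0.52}, {"x": 0.99, "y": -0.52}]'

```text
$.commands[0]: bad value
```

send_rows --commands '[{"x": 0.98, "y": -0.54}, {"x": 0.98, "y": -0.54}, {"x": 0.98, "y": -0.54}, {"wz": -1}, {"wz": -1}, {"wz": -1}, {"wz": -1}, {"wz": -1}, {"wz": -1}, {"wz": -1}, {"wz": -1}, {"wz": -1}]'

```text
$.commands[0]: bad value
```

send_rows --commands '[{"wz": -1}, {"wz": -1}, {"wz": -1}, {"wz": -1}, {"wz": -0.27}, {}, {}]'

```text
$.commands[0]: bad value
```

```bash
python3 - <<'E'
from h import *
k=np.load("key.npy");a=k[2]
plan(np.array([519,-107.5,125]),np.array([-np.cos(a),-np.sin(a),0]),np.array([0,0,-1.]))
E
```

```text
t 0.1 pos [ 190.7 -488.9  252.9] q [-1.354  0.263 -0.049  1.259 -0.     1.416] F [-0.2  0.3  0.4] M [-0.03 -0.01 -0.04] gap 85.4 g 0.0
shift units(tool now) [14.81 -7.87  4.27] turn units [-0.000e+00 -1.000e-02 -1.327e+01] R0 [[0.932, 0.363, -0.0], [0.363, -0.932, 0.001], [0.0, -0.001, -1.0]]
```

send_rows --commands '[{"wx": 0, "wy": 0, "wz": 0, "x": 0.99, "y": -0.52, "z": 0, "claw": 85}, {"wx": 0, "wy": 0, "wz": 0, "x": 0.99, "y": -0.52, "z": 0, "claw": 85}, {"wx": 0, "wy": 0, "wz": 0, "x": 0.99, "y": -0.52, "z": 0, "claw": 85}, {"wx": 0, "wy": 0, "wz": 0, "x": 0.99, "y": -0.52, "z": 0, "claw": 85}, {"wx": 0, "wy": 0, "wz": 0, "x": 0.99, "y": -0.52, "z": 0, "claw": 85}, {"wx": 0, "wy": 0, "wz": 0, "x": 0.99, "y": -0.52, "z": 0, "claw": 85}, {"wx": 0, "wy": 0, "wz": 0, "x": 0.99, "y": -0.52, "z": 0, "claw": 85}, {"wx": 0, "wy": 0, "wz": 0, "x": 0.99, "y": -0.52, "z": 0, "claw": 85}, {"wx": 0, "wy": 0, "wz": 0, "x": 0.99, "y": -0.52, "z": 0, "claw": 85}, {"wx": 0, "wy": 0, "wz": 0, "x": 0.99, "y": -0.52, "z": 0, "claw": 85}, {"wx": 0, "wy": 0, "wz": 0, "x": 0.99, "y": -0.52, "z": 0, "claw": 85}, {"wx": 0, "wy": 0, "wz": 0, "x": 0.99, "y": -0.52, "z": 0, "claw": 85}]'

```text
time: 1.6
tool_pos: [455.3, -184.3, 253.1]
tcp_rot: [-0.0, 0.983, 0.185, -0.0]
contact_force: [-0.4, 0.6, -0.3]
finger_gap: 0.99
gripper_force: 0.0
```

send_rows --commands '[{"wx": 0, "wy": 0, "wz": 0, "x": 0.98, "y": -0.54, "z": 0, "claw": 85}, {"wx": 0, "wy": 0, "wz": 0, "x": 0.98, "y": -0.54, "z": 0, "claw": 85}, {"wx": 0, "wy": 0, "wz": 0, "x": 0.98, "y": -0.54, "z": 0, "claw": 85}, {"wx": 0, "wy": 0, "wz": -1, "x": 0, "y": 0, "z": 0, "claw": 85}, {"wx": 0, "wy": 0, "wz": -1, "x": 0, "y": 0, "z": 0, "claw": 85}, {"wx": 0, "wy": 0, "wz": -1, "x": 0, "y": 0, "z": 0, "claw": 85}, {"wx": 0, "wy": 0, "wz": -1, "x": 0, "y": 0, "z": 0, "claw": 85}, {"wx": 0, "wy": 0, "wz": -1, "x": 0, "y": 0, "z": 0, "claw": 85}, {"wx": 0, "wy": 0, "wz": -1, "x": 0, "y": 0, "z": 0, "claw": 85}, {"wx": 0, "wy": 0, "wz": -1, "x": 0, "y": 0, "z": 0, "claw": 85}, {"wx": 0, "wy": 0, "wz": -1, "x": 0, "y": 0, "z": 0, "claw": 85}, {"wx": 0, "wy": 0, "wz": -1, "x": 0, "y": 0, "z": 0, "claw": 85}]'

```text
time: 3.1
tool_pos: [519.2, -107.9, 253.0]
tcp_rot: [-0.0, 0.562, 0.827, -0.0]
contact_force: [-0.5, 0.3, 0.1]
finger_gap: 0.994
gripper_force: 0.0
```

send_rows --commands '[{"wx": 0, "wy": 0, "wz": -1, "x": 0, "y": 0, "z": 0, "claw": 70}, {"wx": 0, "wy": 0, "wz": -1, "x": 0, "y": 0, "z": 0, "claw": 70}, {"wx": 0, "wy": 0, "wz": -1, "x": 0, "y": 0, "z": 0, "claw": 70}, {"wx": 0, "wy": 0, "wz": -1, "x": 0, "y": 0, "z": 0, "claw": 70}, {"wx": 0, "wy": 0, "wz": -0.27, "x": 0, "y": 0, "z": 0, "claw": 70}, {"wx": 0, "wy": 0, "wz": 0, "x": 0, "y": 0, "z": 0, "claw": 70}, {"wx": 0, "wy": 0, "wz": 0, "x": 0, "y": 0, "z": 0, "claw": 70}]'

```text
time: 3.98
tool_pos: [519.2, -107.9, 253.1]
tcp_rot: [-0.0, 0.226, 0.974, 0.0]
contact_force: [0.1, -1.0, 0.2]
finger_gap: 0.818
gripper_force: 0.0
```

```bash
python3 - <<'E'
from h import *
k=np.load("key.npy");a=k[2]
plan(np.array([519,-107.5,125]),np.array([-np.cos(a),-np.sin(a),0]),np.array([0,0,-1.]))
E
```

```text
t 3.98 pos [ 519.2 -107.9  253.1] q [-0.359  0.273 -0.035  1.263  0.     0.096] F [ 0.1 -1.   0.2] M [-0.05 -0.    0.01] gap 69.8 g 0.0
shift units(tool now) [0.01 0.01 4.27] turn units [-0.   -0.   -0.01] R0 [[-0.898, 0.439, -0.0], [0.439, 0.898, 0.0], [0.0, -0.0, -1.0]]
```

send_rows --newtons 50 --commands '[{"wx": 0, "wy": 0, "wz": 0, "x": 0, "y": 0, "z": 0.9, "claw": 60}, {"wx": 0, "wy": 0, "wz": 0, "x": 0, "y": 0, "z": 0.9, "claw": 60}, {"wx": 0, "wy": 0, "wz": 0, "x": 0, "y": 0, "z": 0.9, "claw": 60}, {"wx": 0, "wy": 0, "wz": 0, "x": 0, "y": 0, "z": 0.9, "claw": 60}, {"wx": 0, "wy": 0, "wz": 0, "x": 0, "y": 0, "z": 0.7, "claw": 60}, {"wx": 0, "wy": 0, "wz": 0, "x": 0, "y": 0, "z": 0, "claw": 40}, {"wx": 0, "wy": 0, "wz": 0, "x": 0, "y": 0, "z": 0, "claw": 30}, {"wx": 0, "wy": 0, "wz": 0, "x": 0, "y": 0, "z": 0, "claw": 15}, {"wx": 0, "wy": 0, "wz": 0, "x": 0, "y": 0, "z": 0, "claw": 15}, {"wx": 0, "wy": 0, "wz": 0, "x": 0, "y": 0, "z": 0, "claw": 15}, {"wx": 0, "wy": 0, "wz": 0, "x": 0, "y": 0, "z": 0, "claw": 15}, {"wx": 0, "wy": 0, "wz": 0, "x": 0, "y": 0, "z": 0, "claw": 15}]'

```text
time: 5.48
tool_pos: [519.8, -108.0, 125.3]
tcp_rot: [0.001, 0.225, 0.974, -0.0]
contact_force: [0.0, 1.6, 8.0]
finger_gap: 0.252
gripper_force: 50.5
```

```bash
python3 - <<'E'
from h import *
k=np.load("key.npy");a=k[2]
plan(np.array([519,-107.5,125]),np.array([-np.cos(a),-np.sin(a),0]),np.array([0,0,-1.]))
E
```

```text
t 5.47 pos [ 519.8 -108.   125.3] q [-0.359  0.345 -0.291  0.933  0.     0.095] F [0.  1.6 8. ] M [ 0.21  0.12 -0.05] gap 21.6 g 50.5
shift units(tool now) [0.03 0.   0.01] turn units [ 0.    0.01 -0.  ] R0 [[-0.899, 0.438, 0.002], [0.438, 0.899, -0.0], [-0.002, 0.0, -1.0]]
```

send_rows --newtons 80 --commands '[{"wx": 0, "wy": 0, "wz": 0, "x": 0, "y": 0, "z": 0, "claw": 12}, {"wx": 0, "wy": 0, "wz": 0, "x": 0, "y": 0, "z": -0.2, "claw": 12}, {"wx": 0, "wy": 0, "wz": 0, "x": 0, "y": 0, "z": -0.4, "claw": 12}, {"wx": 0, "wy": 0, "wz": 0, "x": 0, "y": 0, "z": -0.6, "claw": 12}, {"wx": 0, "wy": 0, "wz": 0, "x": 0, "y": 0, "z": -0.8, "claw": 12}, {"wx": 0, "wy": 0, "wz": 0, "x": 0, "y": 0, "z": -0.8, "claw": 12}, {"wx": 0, "wy": 0, "wz": 0, "x": 0, "y": 0, "z": -0.8, "claw": 12}, {"wx": 0, "wy": 0, "wz": 0, "x": 0, "y": 0, "z": -0.8, "claw": 12}, {"wx": 0, "wy": 0, "wz": 0, "x": 0, "y": 0, "z": -0.8, "claw": 12}, {"wx": 0, "wy": 0, "wz": 0, "x": 0, "y": 0, "z": -0.3, "claw": 12}, {"wx": 0, "wy": 0, "wz": 0, "x": 0, "y": 0, "z": 0, "claw": 12}]'

```text
time: 6.85
tool_pos: [519.4, -108.0, 289.5]
tcp_rot: [0.0, 0.225, 0.974, -0.0]
contact_force: [-0.5, -0.4, -2.9]
finger_gap: 0.248
gripper_force: 78.4
```

```bash
cat >> h.py <<'E'
M=np.array([552.6,277.6,138.]);YAW=2.8754
RM=Rz(YAW)@L   # mouth frame
def tgt(h,ang,off=75.5,ex=0.,ey=0.,m=None):
    "TCP with key origin h above mouth, key x at ang (ccw) from x line; ex,ey key axis offset in tool xy"
    x=RM@[np.cos(ang),np.sin(ang),0];z=RM[:,2];y=np.cross(-z,x)
    plan((M if m is None else m)+z*(h+off)-ex*x-ey*y,x,-z)
E
python3 - <<'E'
from h import *
tgt(60,.95,ex=.5)
E
```

```text
t 6.85 pos [ 519.4 -108.   289.5] q [-0.359  0.264  0.051  1.357 -0.     0.095] F [-0.5 -0.4 -2.9] M [ 0.04 -0.04 -0.01] gap 21.2 g 78.4
shift units(tool now) [ 2.42 12.47  1.14] turn units [-1.18  2.94 -6.36] R0 [[-0.899, 0.438, 0.001], [0.438, 0.899, -0.0], [-0.001, 0.0, -1.0]]
```

send_rows --commands '[{"wx": 0, "wy": 0, "wz": 0, "x": 0.1, "y": 0.5, "z": 0, "claw": 12}, {"wx": 0, "wy": 0, "wz": 0, "x": 0.2, "y": 0.97, "z": 0, "claw": 12}, {"wx": 0, "wy": 0, "wz": 0, "x": 0.2, "y": 1, "z": 0, "claw": 12}, {"wx": 0, "wy": 0, "wz": 0, "x": 0.2, "y": 1, "z": 0, "claw": 12}, {"wx": 0, "wy": 0, "wz": 0, "x": 0.2, "y": 1, "z": 0, "claw": 12}, {"wx": 0, "wy": 0, "wz": 0, "x": 0.2, "y": 1, "z": 0, "claw": 12}, {"wx": 0, "wy": 0, "wz": 0, "x": 0.2, "y": 1, "z": 0, "claw": 12}, {"wx": 0, "wy": 0, "wz": 0, "x": 0.2, "y": 1, "z": 0, "claw": 12}, {"wx": 0, "wy": 0, "wz": 0, "x": 0.2, "y": 1, "z": 0, "claw": 12}, {"wx": 0, "wy": 0, "wz": 0, "x": 0.2, "y": 1, "z": 0, "claw": 12}, {"wx": 0, "wy": 0, "wz": 0, "x": 0.2, "y": 1, "z": 0, "claw": 12}, {"wx": 0, "wy": 0, "wz": 0, "x": 0.2, "y": 1, "z": 0, "claw": 12}]'

```text
time: 8.35
tool_pos: [607.7, 233.5, 288.3]
tcp_rot: [-0.001, 0.225, 0.974, -0.0]
contact_force: [0.3, -0.2, -2.9]
finger_gap: 0.243
gripper_force: 78.4
```

send_rows --commands '[{"wx": 0, "wy": 0, "wz": 0, "x": 0.12, "y": 0.7, "z": 0, "claw": 12}, {"wx": 0, "wy": 0, "wz": 0, "x": 0, "y": 0.3, "z": 0, "claw": 12}, {"wx": -0.168, "wy": 0.42, "wz": -0.908, "x": 0, "y": 0, "z": 0, "claw": 12}, {"wx": -0.168, "wy": 0.42, "wz": -0.908, "x": 0, "y": 0, "z": 0, "claw": 12}, {"wx": -0.168, "wy": 0.42, "wz": -0.908, "x": 0, "y": 0, "z": 0, "claw": 12}, {"wx": -0.168, "wy": 0.42, "wz": -0.908, "x": 0, "y": 0, "z": 0, "claw": 12}, {"wx": -0.168, "wy": 0.42, "wz": -0.908, "x": 0, "y": 0, "z": 0, "claw": 12}, {"wx": -0.168, "wy": 0.42, "wz": -0.908, "x": 0, "y": 0, "z": 0, "claw": 12}, {"wx": -0.168, "wy": 0.42, "wz": -0.908, "x": 0, "y": 0, "z": 0, "claw": 12}, {"wx": 0, "wy": 0, "wz": 0, "x": 0, "y": 0, "z": 0, "claw": 12}, {"wx": 0, "wy": 0, "wz": 0, "x": 0, "y": 0, "z": 0, "claw": 12}]'

```text
time: 9.72
tool_pos: [594.2, 255.0, 268.7]
tcp_rot: [-0.197, -0.321, 0.915, 0.147]
contact_force: [-1.5, 0.1, -3.2]
finger_gap: 0.244
gripper_force: 78.8
```

```bash
python3 - <<'E'
from h import *
tgt(60,.95,ex=.5)
E
```

```text
t 9.72 pos [594.2 255.  268.7] q [ 0.187  0.854  0.946  2.109  0.226 -0.539] F [-1.5  0.1 -3.2] M [-0.23 -0.66 -0.  ] gap 20.8 g 78.8
shift units(tool now) [-0.8  -0.48  0.06] turn units [-0.07  0.17 -0.03] R0 [[-0.717, -0.529, -0.455], [-0.645, 0.751, 0.142], [0.266, 0.395, -0.879]]
```

```bash
python3 - <<'E'
from h import *
tgt(42,.95,ex=.5)
E
```

```text
t 9.72 pos [594.2 255.  268.7] q [ 0.187  0.854  0.946  2.109  0.226 -0.539] F [-1.5  0.1 -3.2] M [-0.23 -0.66 -0.  ] gap 20.8 g 78.8
shift units(tool now) [-0.79 -0.47  0.66] turn units [-0.07  0.17 -0.03] R0 [[-0.717, -0.529, -0.455], [-0.645, 0.751, 0.142], [0.266, 0.395, -0.879]]
```

Lateral first at present height, then down.

send_rows --commands '[{"wx": 0, "wy": 0, "wz": 0, "x": -0.4, "y": -0.24, "z": 0.1, "claw": 12}, {"wx": 0, "wy": 0, "wz": 0, "x": -0.4, "y": -0.24, "z": 0.1, "claw": 12}, {"wx": 0, "wy": 0, "wz": 0, "x": 0, "y": 0, "z": 0.2, "claw": 12}, {"wx": 0, "wy": 0, "wz": 0, "x": 0, "y": 0, "z": 0.2, "claw": 12}, {"wx": -0.07, "wy": 0.17, "wz": -0.03, "x": 0, "y": 0, "z": 0, "claw": 12}, {"wx": 0, "wy": 0, "wz": 0, "x": 0, "y": 0, "z": 0, "claw": 12}]'

```text
time: 10.48
tool_pos: [607.4, 261.6, 235.2]
tcp_rot: [-0.21, -0.325, 0.91, 0.149]
contact_force: [-0.6, -0.7, -2.2]
finger_gap: 0.242
gripper_force: 79.5
```

```bash
python3 - <<'E'
from h import *
tgt(42,.95,ex=.5)
E
```

```text
t 10.47 pos [607.4 261.6 235.2] q [ 0.193  0.916  0.98   2.108  0.225 -0.548] F [-0.6 -0.7 -2.2] M [-0.2  -0.69 -0.01] gap 20.7 g 79.5
shift units(tool now) [-0.03  0.04 -0.16] turn units [-0.    0.02  0.02] R0 [[-0.7, -0.529, -0.479], [-0.654, 0.744, 0.134], [0.286, 0.407, -0.867]]
```

```bash
cat > look.py <<'E'
import sys
from h import *
from bench import observe,viewer
s=observe();q=s["tcp_rot"];R0=R.from_quat([q[1],q[2],q[3],q[0]]).as_matrix()
K=lambda P:s["tool_pos"]+(np.atleast_2d(P)*[1,-1,-1]+[float(sys.argv[2]),0,75.5])@R0.T
ims=[]
for n,(x,y) in(("scene",(226,190)),("top",(195,140))):
    f=viewer.grab_frame(n);w,h=50,70;S=8
    im=crop(f["img"],x,y,w,h,w*S,h*S)
    for pts,col in((mouth([M[0],M[1],YAW],circ(46))+[0,0,M[2]-140],(0,255,0)),(K(circ(24)),(0,255,255)),(K(circ(3.5,-34)),(255,0,255)),(K([[-50,-11,86],[50,-11,86],[50,11,86],[-50,11,86],[-50,-11,86]]),(255,0,0))):
        qq=((proj(n,pts)-[x,y]+.5)*S-.5).astype(int);cv2.polylines(im,[qq],False,col,1)
    ims.append(im)
cv2.imwrite(sys.argv[1],np.hstack(ims))
E
sed -i 's/+\[float(sys.argv\[2\]),0,75.5\]/ +[float(sys.argv[2]),0,75.5]/' look.py
python3 look.py pics/h1.png 0.5
```

```text
(no output)
```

View pics/h1.png

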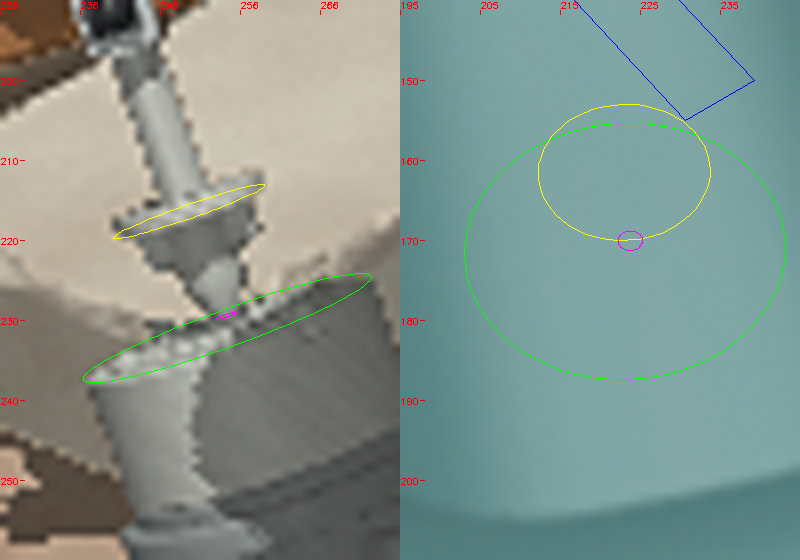

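send_rows --commands '[{"wx": 0, "wy": 0.02, "wz": 0.02, "x": -0.03, "y": 0.04, "z": 0, "claw": 12}, {"wx": 0, "wy": 0, "wz": 0, "x": 0, "y": 0, "z": 0.1, "claw": 12}, {"wx": 0, "wy": 0, "wz": 0, "x": 0, "y": 0, "z": 0.1, "claw": 12}, {"wx": 0, "wy": 0, "wz": 0, "x": 0, "y": 0, "z": 0.1, "claw": 12}, {"wx": 0, "wy": 0, "wz": 0, "x": 0, "y": 0, "z": 0.1, "claw": 12}, {"wx": 0, "wy": 0, "wz": 0, "x": 0, "y": 0, "z": 0, "claw": 12}]'

```text
time: 11.32
tool_pos: [599.7, 264.3, 225.8]
tcp_rot: [-0.212, -0.324, 0.91, 0.148]
contact_force: [0.5, -0.3, -2.3]
finger_gap: 0.248
gripper_force: 79.4
```

```bash
cat > st.py <<'E'
from h import *
from bench import observe
s=observe();q=s["tcp_rot"];R0=R.from_quat([q[1],q[2],q[3],q[0]]).as_matrix()
k=s["tool_pos"]+R0@[.5,0,75.5]-M
x=RM.T@R0[:,0]
print("F mouth",(RM.T@s["contact_force"]).round(1),"Mm",(RM.T@s["wrist_torque"]).round(2),"key in mouth",(RM.T@k).round(1),"ang",round(np.arctan2(x[1],x[0]),3),"tilt",(RM.T@R0[:,2]).round(3),"tool y in mouth",(RM.T@R0[:,1]).round(2))
E
python3 st.py; python3 - <<'E'
from h import *
tgt(30,.95,ex=.5)
E
```

```text
F mouth [-1.6  0.2 -1.7] Mm [-0.05  0.69  0.02] key in mouth [ 1.7  0.8 25. ] ang 0.951 tilt [-0.002 -0.001 -1.   ] tool y in mouth [ 0.81 -0.58 -0.  ]
t 11.32 pos [599.7 264.3 225.8] q [ 0.199  0.889  0.893  2.049  0.226 -0.54 ] F [ 0.5 -0.3 -2.3] M [-0.13 -0.68 -0.01] gap 21.2 g 79.4
shift units(tool now) [-0.06 -0.03 -0.17] turn units [-0.01  0.01  0.  ] R0 [[-0.7, -0.528, -0.481], [-0.653, 0.746, 0.132], [0.289, 0.406, -0.867]]
```

send_rows --commands '[{"wx": 0, "wy": 0, "wz": 0, "x": -0.06, "y": -0.03, "z": 0, "claw": 12}, {"wx": 0, "wy": 0, "wz": 0, "x": 0, "y": 0, "z": 0.08, "claw": 12}, {"wx": 0, "wy": 0, "wz": 0, "x": 0, "y": 0, "z": 0.08, "claw": 12}, {"wx": 0, "wy": 0, "wz": 0, "x": 0, "y": 0, "z": 0, "claw": 12}]'

```text
time: 11.82
tool_pos: [599.1, 265.4, 220.7]
tcp_rot: [-0.212, -0.324, 0.91, 0.148]
contact_force: [-0.3, -1.1, -1.6]
finger_gap: 0.247
gripper_force: 79.4
```

```bash
python3 st.py
```

```text
F mouth [-0.8  1.1 -1.4] Mm [ 0.    0.73 -0.01] key in mouth [-0.1 -0.1 20.2] ang 0.951 tilt [-0.002 -0.    -1.   ] tool y in mouth [ 0.81 -0.58 -0.  ]
```

send_rows --commands '[{"wx": 0, "wy": 0, "wz": 0, "x": 0, "y": 0, "z": 0.05, "claw": 12}, {"wx": 0, "wy": 0, "wz": 0, "x": 0, "y": 0, "z": 0.05, "claw": 12}, {"wx": 0, "wy": 0, "wz": 0, "x": 0, "y": 0, "z": 0, "claw": 12}]'

```text
time: 12.2
tool_pos: [597.8, 265.8, 218.2]
tcp_rot: [-0.211, -0.324, 0.91, 0.148]
contact_force: [0.2, 0.5, -2.2]
finger_gap: 0.241
gripper_force: 79.4
```

```bash
python3 st.py
```

```text
F mouth [-1.2 -0.5 -1.8] Mm [0.   0.77 0.01] key in mouth [-0.2 -0.2 17.3] ang 0.951 tilt [-0.002 -0.001 -1.   ] tool y in mouth [ 0.81 -0.58 -0.  ]
```

send_rows --commands '[{"wx": 0, "wy": 0, "wz": 0, "x": 0, "y": 0, "z": 0.05, "claw": 12}, {"wx": 0, "wy": 0, "wz": 0, "x": 0, "y": 0, "z": 0.05, "claw": 12}, {"wx": 0, "wy": 0, "wz": 0, "x": 0, "y": 0, "z": 0, "claw": 12}]'

```text
time: 12.58
tool_pos: [596.6, 266.0, 215.7]
tcp_rot: [-0.211, -0.324, 0.91, 0.147]
contact_force: [3.8, -1.4, -0.1]
finger_gap: 0.249
gripper_force: 79.9
```

```bash
python3 st.py
```

```text
F mouth [-3.6  0.3  1.9] Mm [ 0.27  1.2  -0.06] key in mouth [-0.4 -0.1 14.6] ang 0.951 tilt [-0.003 -0.001 -1.   ] tool y in mouth [ 0.81 -0.58 -0.  ]
```

send_rows --commands '[{"wx": 0, "wy": 0, "wz": 0.15, "x": 0, "y": 0, "z": 0.03, "claw": 12}, {"wx": 0, "wy": 0, "wz": 0.2, "x": 0, "y": 0, "z": 0.02, "claw": 12}, {"wx": 0, "wy": 0, "wz": 0.2, "x": 0, "y": 0, "z": 0, "claw": 12}, {"wx": 0, "wy": 0, "wz": 0, "x": 0, "y": 0, "z": 0, "claw": 12}]'

```text
time: 13.08
tool_pos: [595.8, 266.2, 214.3]
tcp_rot: [-0.218, -0.28, 0.925, 0.137]
contact_force: [1.9, -3.4, 1.0]
finger_gap: 0.246
gripper_force: 79.9
```

```bash
python3 st.py
```

```text
F mouth [-1.9  2.8  2.3] Mm [ 0.7   1.31 -0.08] key in mouth [-0.4  0.  12.9] ang 0.854 tilt [-0.002 -0.    -1.   ] tool y in mouth [ 0.75 -0.66 -0.  ]
```

send_rows --commands '[{"wx": 0, "wy": 0, "wz": 0.15, "x": 0, "y": 0, "z": 0.03, "claw": 12}, {"wx": 0, "wy": 0, "wz": 0.15, "x": 0, "y": 0, "z": 0.03, "claw": 12}, {"wx": 0, "wy": 0, "wz": 0, "x": 0, "y": 0, "z": 0, "claw": 12}]'

```text
time: 13.45
tool_pos: [594.7, 266.6, 212.5]
tcp_rot: [-0.222, -0.256, 0.932, 0.131]
contact_force: [2.1, -2.9, -3.7]
finger_gap: 0.246
gripper_force: 79.5
```

```bash
python3 st.py
```

```text
F mouth [-4.3  2.2 -1.8] Mm [ 0.74  1.37 -0.08] key in mouth [-0.2 -0.1 10.8] ang 0.802 tilt [-0.001 -0.    -1.   ] tool y in mouth [ 0.72 -0.7  -0.  ]
```

send_rows --commands '[{"wx": 0, "wy": 0, "wz": 0, "x": 0, "y": -0.02, "z": 0.06, "claw": 12}, {"wx": 0, "wy": 0, "wz": 0, "x": 0, "y": 0, "z": 0.06, "claw": 12}, {"wx": 0, "wy": 0, "wz": 0, "x": 0, "y": 0, "z": 0, "claw": 12}]'

```text
time: 13.82
tool_pos: [593.2, 266.8, 209.3]
tcp_rot: [-0.222, -0.256, 0.932, 0.132]
contact_force: [0.4, 0.3, -5.4]
finger_gap: 0.243
gripper_force: 79.5
```

```bash
python3 st.py
```

```text
F mouth [-3.  -0.4 -4.5] Mm [ 0.09  1.13 -0.08] key in mouth [-0.5  0.1  7.2] ang 0.803 tilt [-0.001 -0.001 -1.   ] tool y in mouth [ 0.72 -0.69 -0.  ]
```

send_rows --commands '[{"wx": 0, "wy": 0, "wz": 0, "x": -0.01, "y": 0, "z": 0.06, "claw": 12}, {"wx": 0, "wy": 0, "wz": 0, "x": 0, "y": 0, "z": 0.06, "claw": 12}, {"wx": 0, "wy": 0, "wz": 0, "x": 0, "y": 0, "z": 0.05, "claw": 12}, {"wx": 0, "wy": 0, "wz": 0, "x": 0, "y": 0, "z": 0, "claw": 12}]'

```text
time: 14.32
tool_pos: [591.2, 267.5, 205.2]
tcp_rot: [-0.221, -0.256, 0.932, 0.132]
contact_force: [3.4, -1.4, 2.4]
finger_gap: 0.243
gripper_force: 80.1
```

```bash
python3 st.py
```

```text
F mouth [-1.9  0.5  3.9] Mm [ 0.13  0.82 -0.08] key in mouth [-0.8 -0.1  2.6] ang 0.803 tilt [-0.002 -0.001 -1.   ] tool y in mouth [ 0.72 -0.69 -0.  ]
```

send_rows --commands '[{"wx": 0, "wy": 0, "wz": 0, "x": -0.01, "y": -0.01, "z": 0.03, "claw": 12}, {"wx": 0, "wy": 0, "wz": 0, "x": 0, "y": 0, "z": 0.03, "claw": 12}, {"wx": 0, "wy": 0, "wz": 0, "x": 0, "y": 0, "z": 0, "claw": 12}]'

```text
time: 14.7
tool_pos: [591.2, 267.5, 205.1]
tcp_rot: [-0.22, -0.256, 0.932, 0.132]
contact_force: [9.7, -4.3, 22.1]
finger_gap: 0.247
gripper_force: 83.1
```

```bash
python3 st.py
```

```text
F mouth [ 2.   1.6 24.4] Mm [ 0.21 -0.19 -0.14] key in mouth [-1.  -0.2  2.6] ang 0.803 tilt [-0.005 -0.003 -1.   ] tool y in mouth [ 0.72 -0.69 -0.  ]
```

send_rows --commands '[{"wx": 0, "wy": 0, "wz": 0, "x": 0, "y": 0, "z": -0.04, "claw": 12}, {"wx": 0, "wy": 0, "wz": 0.2, "x": 0, "y": 0, "z": 0, "claw": 12}, {"wx": 0, "wy": 0, "wz": 0.3, "x": 0, "y": 0, "z": 0, "claw": 12}, {"wx": 0, "wy": 0, "wz": 0.3, "x": 0, "y": 0, "z": 0, "claw": 12}, {"wx": 0, "wy": 0, "wz": 0.3, "x": 0, "y": 0, "z": 0, "claw": 12}, {"wx": 0, "wy": 0, "wz": 0, "x": 0, "y": 0, "z": 0, "claw": 12}]'

```text
time: 15.45
tool_pos: [591.6, 267.7, 205.0]
tcp_rot: [-0.232, -0.165, 0.952, 0.11]
contact_force: [7.5, 0.6, 9.8]
finger_gap: 0.241
gripper_force: 81.4
```

```bash
python3 st.py; sed -i 's/w,h=50,70;S=8/w,h=50,70;S=8/' look.py; python3 look.py pics/h2.png 0.5
```

```text
F mouth [-1.2 -2.5 12. ] Mm [-0.37  0.54  0.01] key in mouth [-1.2 -0.6  2.6] ang 0.61 tilt [-0.003 -0.002 -1.   ] tool y in mouth [ 0.57 -0.82 -0.  ]
```

View pics/h2.png

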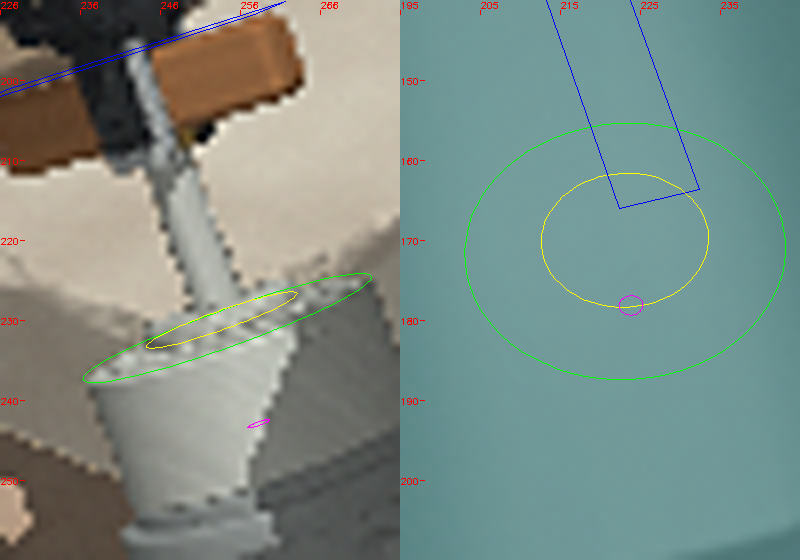

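send_rows --commands '[{"wx": 0, "wy": 0, "wz": 0.4, "x": 0.03, "y": -0.01, "z": -0.01, "claw": 12}, {"wx": 0, "wy": 0, "wz": 0.4, "x": 0, "y": 0, "z": 0, "claw": 12}, {"wx": 0, "wy": 0, "wz": 0.4, "x": 0, "y": 0, "z": 0, "claw": 12}, {"wx": 0, "wy": 0, "wz": 0.4, "x": 0, "y": 0, "z": 0, "claw": 12}, {"wx": 0, "wy": 0, "wz": 0.4, "x": 0, "y": 0, "z": 0, "claw": 12}, {"wx": 0, "wy": 0, "wz": 0.4, "x": 0, "y": 0, "z": 0, "claw": 12}]'

```text
time: 16.3
tool_pos: [591.4, 267.3, 205.1]
tcp_rot: [-0.25, 0.037, 0.966, 0.059]
contact_force: [9.0, 1.7, 5.4]
finger_gap: 0.247
gripper_force: 80.8
```

```bash
python3 st.py
```

```text
F mouth [-4.4 -4.   8.8] Mm [-0.86  1.15  0.3 ] key in mouth [-1.  -0.3  2.7] ang 0.19 tilt [-0.004 -0.003 -1.   ] tool y in mouth [ 0.19 -0.98  0.  ]
```

send_rows --commands '[{"wx": 0, "wy": 0, "wz": 0.3, "x": -0.02, "y": 0.02, "z": 0, "claw": 12}, {"wx": 0, "wy": 0, "wz": 0.3, "x": 0, "y": 0, "z": 0, "claw": 12}, {"wx": 0, "wy": 0, "wz": 0.2, "x": 0, "y": 0, "z": 0, "claw": 12}]'

```text
time: 16.68
tool_pos: [591.6, 267.4, 205.0]
tcp_rot: [-0.254, 0.104, 0.961, 0.041]
contact_force: [5.5, -0.7, 6.6]
finger_gap: 0.246
gripper_force: 80.9
```

```bash
python3 st.py
```

```text
F mouth [-1.5 -0.8  8.5] Mm [0.05 0.65 0.32] key in mouth [-1.1 -0.5  2.7] ang 0.051 tilt [-0.003 -0.001 -1.   ] tool y in mouth [ 0.05 -1.    0.  ]
```

Continue in small steps until the torque rises past the nut's drag.

send_rows --commands '[{"wx": 0, "wy": 0, "wz": 0.15, "x": 0, "y": 0, "z": 0, "claw": 12}, {"wx": 0, "wy": 0, "wz": 0.15, "x": 0, "y": 0, "z": 0, "claw": 12}, {"wx": 0, "wy": 0, "wz": 0, "x": 0, "y": 0, "z": 0, "claw": 12}]'

```text
time: 17.05
tool_pos: [591.6, 267.4, 205.0]
tcp_rot: [-0.255, 0.129, 0.958, 0.035]
contact_force: [4.8, -1.6, 6.6]
finger_gap: 0.247
gripper_force: 80.9
```

```bash
python3 st.py
```

```text
F mouth [-1.1  0.3  8.3] Mm [0.11 0.65 0.19] key in mouth [-1.1 -0.5  2.6] ang -0.0 tilt [-0.003 -0.001 -1.   ] tool y in mouth [-0. -1.  0.]
```

send_rows --commands '[{"wx": 0, "wy": 0, "wz": 0.15, "x": 0, "y": 0, "z": 0, "claw": 12}, {"wx": 0, "wy": 0, "wz": 0.15, "x": 0, "y": 0, "z": 0, "claw": 12}, {"wx": 0, "wy": 0, "wz": 0, "x": 0, "y": 0, "z": 0, "claw": 12}]'

```text
time: 17.42
tool_pos: [591.5, 267.4, 205.0]
tcp_rot: [-0.256, 0.154, 0.954, 0.028]
contact_force: [5.4, -0.3, 6.9]
finger_gap: 0.245
gripper_force: 81.0
```

```bash
python3 st.py
```

```text
F mouth [-1.1 -1.1  8.6] Mm [0.09 0.51 0.17] key in mouth [-1.1 -0.5  2.6] ang -0.053 tilt [-0.003 -0.001 -1.   ] tool y in mouth [-0.05 -1.    0.  ]
```

send_rows --commands '[{"wx": 0, "wy": 0, "wz": 0.15, "x": 0, "y": 0, "z": 0, "claw": 12}, {"wx": 0, "wy": 0, "wz": 0.15, "x": 0, "y": 0, "z": 0, "claw": 12}, {"wx": 0, "wy": 0, "wz": 0, "x": 0, "y": 0, "z": 0, "claw": 12}]'

```text
time: 17.8
tool_pos: [591.5, 267.3, 205.0]
tcp_rot: [-0.256, 0.179, 0.95, 0.021]
contact_force: [4.4, -1.7, 7.2]
finger_gap: 0.246
gripper_force: 81.0
```

```bash
python3 st.py
```

```text
F mouth [-0.5  0.5  8.6] Mm [0.15 0.53 0.2 ] key in mouth [-1.1 -0.5  2.6] ang -0.105 tilt [-0.003 -0.001 -1.   ] tool y in mouth [-0.1  -0.99  0.  ]
```

```bash
python3 - <<'E'
from h import *
def onplane(px,h=1.5):
    return least_squares(lambda ab:proj("top",M+RM@[ab[0],ab[1],h])[0]-px,[0,0]).x
for px in([229.2,154],[215.8,186.2]): print(onplane(px))
for d in(-.2,-.1,0,.1,.2): print(d,[proj("top",M+RM@[s*48*np.cos(d),s*48*np.sin(d),1])[0].round(1) for s in(1,-1)])
E
sed -i 's/w,h=50,70;S=8/w,h=80,80;S=5/;s/(226,190)/(210,175)/' look.py; sed -i '/n=="x"/d' look.py
python3 - <<'E'
import sys;sys.argv=["look.py","pics/h3.png","0.5"]
sys.path.insert(0,".")
import os;os.chdir(".")
src=open("look.py").read().replace('("top",(195,140))','("scene",(210,160))').replace("cv2.imwrite(sys.argv[1],np.hstack(ims))","cv2.imwrite(sys.argv[1],crop(f['img'],210,165,80,75,800,600));im=crop(f['img'],210,165,80,60,800,600)")
exec(src)
E
```

```text
[-49.74458643  -1.69254388]
[4.70241948e+01 7.44284105e-04]
-0.2 [array([211.8, 185.3]), array([233.3, 156.2])]
-0.1 [array([213.7, 186. ]), array([231.5, 155.4])]
0 [array([215.7, 186.7]), array([229.6, 154.9])]
0.1 [array([217.7, 187.1]), array([227.7, 154.4])]
0.2 [array([219.8, 187.4]), array([225.7, 154.2])]
```

View pics/h3.png

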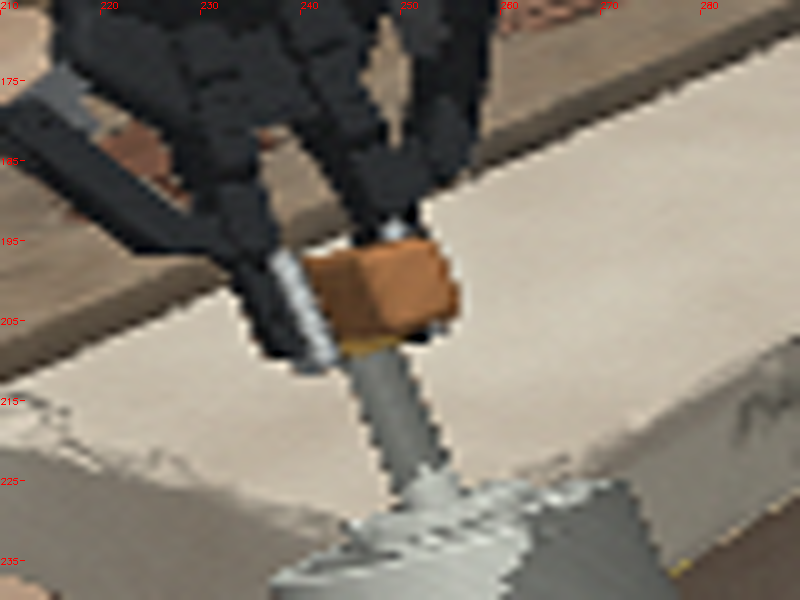

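```bash
python3 - <<'E'
from h import *
from bench import observe
s=observe();q=s["tcp_rot"];R0=R.from_quat([q[1],q[2],q[3],q[0]]).as_matrix()
for d in(-.2,-.1,0,.1,.2,.3):
    P=np.array([[x,y,z] for x in(50,-50) for y in(11,-11) for z in(86,60)])@Rz(d).T
    W=s["tool_pos"]+(P*[1,-1,-1]+[.5,0,75.5])@R0.T
    print(d,proj("scene",W).round(1).tolist())
E
```

```text
-0.2 [[249.4, 194.3], [253.2, 205.0], [240.4, 197.5], [244.2, 208.2], [242.6, 195.1], [246.0, 204.7], [234.3, 197.9], [237.8, 207.6]]
-0.1 [[251.3, 193.7], [255.1, 204.2], [242.5, 196.8], [246.3, 207.4], [240.6, 195.7], [244.1, 205.4], [232.5, 198.6], [236.0, 208.3]]
0 [[253.1, 193.0], [256.8, 203.5], [244.7, 196.0], [248.4, 206.7], [238.7, 196.4], [242.1, 206.0], [230.8, 199.2], [234.3, 208.9]]
0.1 [[254.8, 192.4], [258.5, 202.9], [246.7, 195.3], [250.5, 205.9], [236.8, 197.0], [240.2, 206.7], [229.2, 199.8], [232.7, 209.6]]
0.2 [[256.3, 191.8], [260.0, 202.3], [248.8, 194.6], [252.5, 205.2], [234.9, 197.7], [238.4, 207.4], [227.6, 200.3], [231.2, 210.2]]
0.3 [[257.6, 191.3], [261.3, 201.7], [250.7, 193.9], [254.4, 204.5], [233.1, 198.3], [236.6, 208.1], [226.2, 200.9], [229.8, 210.7]]
```

send_rows --commands '[{"wx": 0, "wy": 0, "wz": 0.1, "x": 0, "y": 0, "z": 0, "claw": 12}, {"wx": 0, "wy": 0, "wz": 0.1, "x": 0, "y": 0, "z": 0, "claw": 12}]'

```text
time: 18.15
tool_pos: [591.5, 267.4, 205.0]
tcp_rot: [-0.257, 0.195, 0.946, 0.017]
contact_force: [5.0, -1.7, 7.4]
finger_gap: 0.244
gripper_force: 81.3
```

```bash
python3 st.py
```

```text
F mouth [-0.9  0.3  9. ] Mm [0.24 0.46 1.25] key in mouth [-1.1 -0.5  2.7] ang -0.139 tilt [-0.003 -0.001 -1.   ] tool y in mouth [-0.14 -0.99  0.  ]
```

send_rows --commands '[{"wx": 0, "wy": 0, "wz": -0.2, "x": 0, "y": 0, "z": 0, "claw": 12}, {"wx": 0, "wy": 0, "wz": -0.2, "x": 0, "y": 0, "z": -0.02, "claw": 12}, {"wx": 0, "wy": 0, "wz": -0.1, "x": 0, "y": 0, "z": 0, "claw": 12}, {"wx": 0, "wy": 0, "wz": 0, "x": 0, "y": 0, "z": 0, "claw": 12}]'

```text
time: 18.65
tool_pos: [591.5, 267.3, 205.0]
tcp_rot: [-0.256, 0.154, 0.954, 0.028]
contact_force: [1.7, -0.4, 3.5]
finger_gap: 0.245
gripper_force: 80.3
```

```bash
python3 st.py
```

```text
F mouth [ 0.2 -0.   3.9] Mm [-0.1   0.46 -0.  ] key in mouth [-1.  -0.4  2.7] ang -0.053 tilt [-0.002 -0.001 -1.   ] tool y in mouth [-0.05 -1.    0.  ]
```

send_rows --commands '[{"wx": 0, "wy": 0, "wz": -0.1, "x": 0, "y": 0, "z": 0, "claw": 12}, {"wx": 0, "wy": 0, "wz": 0, "x": 0, "y": 0, "z": 0, "claw": 28}, {"wx": 0, "wy": 0, "wz": 0, "x": 0, "y": 0, "z": 0, "claw": 40}, {"wx": 0, "wy": 0, "wz": 0, "x": 0, "y": 0, "z": 0, "claw": 50}, {"wx": 0, "wy": 0, "wz": 0, "x": 0, "y": 0, "z": 0, "claw": 55}, {"wx": 0, "wy": 0, "wz": 0, "x": 0, "y": 0, "z": 0, "claw": 55}]'

```text
time: 19.4
tool_pos: [591.6, 267.2, 205.0]
tcp_rot: [-0.256, 0.145, 0.955, 0.03]
contact_force: [0.6, -0.2, -0.6]
finger_gap: 0.643
gripper_force: 0.0
```

```bash
python3 st.py
```

```text
F mouth [-0.9  0.1 -0.2] Mm [ 0.05  0.49 -0.01] key in mouth [-1.1 -0.3  2.7] ang -0.035 tilt [-0.002 -0.001 -1.   ] tool y in mouth [-0.04 -1.    0.  ]
```

send_rows --commands '[{"wx": 0, "wy": 0, "wz": 0, "x": 0, "y": 0, "z": -0.15, "claw": 60}, {"wx": 0, "wy": 0, "wz": 0, "x": 0, "y": 0, "z": -0.2, "claw": 60}, {"wx": 0, "wy": 0, "wz": 0, "x": 0, "y": 0, "z": -0.25, "claw": 60}, {"wx": 0, "wy": 0, "wz": 0, "x": 0, "y": 0, "z": -0.3, "claw": 60}, {"wx": 0, "wy": 0, "wz": 0, "x": 0, "y": 0, "z": -0.3, "claw": 60}, {"wx": 0, "wy": 0, "wz": 0, "x": 0, "y": 0, "z": -0.25, "claw": 60}]'

```text
time: 20.15
tool_pos: [607.8, 260.2, 238.6]
tcp_rot: [-0.253, 0.146, 0.956, 0.032]
contact_force: [-0.8, -0.4, 0.1]
finger_gap: 0.703
gripper_force: 0.0
```

```bash
python3 st.py
```

```text
F mouth [ 0.6  0.6 -0.2] Mm [-0.02  0.38 -0.02] key in mouth [ 0.1  1.9 40.6] ang -0.035 tilt [-0.008 -0.005 -1.   ] tool y in mouth [-0.04 -1.    0.  ]
```

send_rows --commands '[{"wx": 0, "wy": 0, "wz": 0, "x": 0.25, "y": 0, "z": -0.43, "claw": 60}, {"wx": 0, "wy": -0.3, "wz": 0, "x": 0.25, "y": 0, "z": -0.43, "claw": 60}, {"wx": 0, "wy": -0.5, "wz": 0, "x": 0.25, "y": 0, "z": -0.43, "claw": 60}, {"wx": 0, "wy": -0.6, "wz": 0, "x": 0.2, "y": 0, "z": -0.5, "claw": 60}, {"wx": 0, "wy": -0.6, "wz": 0, "x": 0.1, "y": 0, "z": -0.5, "claw": 60}, {"wx": 0, "wy": 0, "wz": 0, "x": 0, "y": -0.9, "z": 0, "claw": 60}, {"wx": 0, "wy": 0, "wz": 0, "x": 0, "y": -0.9, "z": 0, "claw": 60}, {"wx": 0, "wy": 0, "wz": 0, "x": 0, "y": -0.9, "z": 0, "claw": 60}, {"wx": 0, "wy": 0, "wz": 0, "x": 0, "y": -0.9, "z": 0, "claw": 60}, {"wx": 0, "wy": 0, "wz": 0, "x": 0, "y": -0.9, "z": 0, "claw": 60}, {"wx": 0, "wy": 0, "wz": 0, "x": 0, "y": -0.9, "z": 0, "claw": 60}, {"wx": 0, "wy": 0, "wz": 0, "x": 0, "y": -0.9, "z": 0, "claw": 60}]'

```text
time: 21.65
tool_pos: [544.3, 78.9, 313.2]
tcp_rot: [-0.081, 0.15, 0.985, 0.007]
contact_force: [-0.3, -0.3, -0.2]
finger_gap: 0.703
gripper_force: 0.0
```

send_rows --commands '[{"wx": 0, "wy": 0, "wz": 0, "x": 0, "y": -0.9, "z": 0, "claw": 60}, {"wx": 0, "wy": 0, "wz": 0, "x": 0, "y": -0.9, "z": 0, "claw": 60}, {"wx": 0, "wy": 0, "wz": 0, "x": 0, "y": -0.9, "z": 0, "claw": 60}, {"wx": 0, "wy": 0, "wz": 0, "x": 0, "y": -0.9, "z": 0, "claw": 60}, {"wx": 0, "wy": 0, "wz": 0, "x": 0, "y": -0.9, "z": 0, "claw": 60}]'

```text
time: 22.28
tool_pos: [504.3, -49.7, 314.5]
tcp_rot: [-0.081, 0.15, 0.985, 0.007]
contact_force: [1.3, -0.9, -0.9]
finger_gap: 0.699
gripper_force: 0.0
```

```bash
python3 - <<'E'
from h import *
from bench import viewer
s=viewer.grab_frame("scene")["img"];t=viewer.grab_frame("top")["img"]
cv2.imwrite("pics/f1.png",np.hstack([crop(s,222,185,66,96,400,580),crop(t,190,135,66,96,400,580)]))
E
```

```text
(no output)
```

View pics/f1.png

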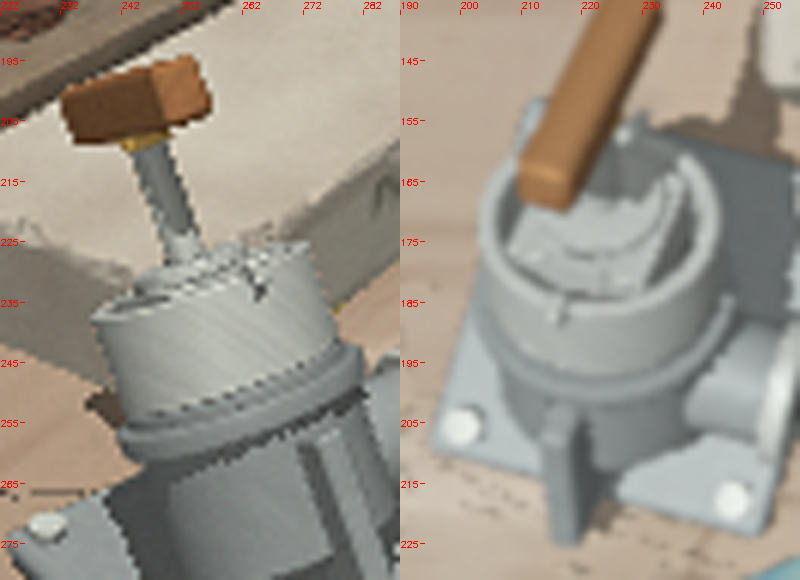

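```bash
python3 - <<'E'
from h import *
obs=np.array([[247.1,196.4],[249.1,207.2],[253.2,193.9],[231.7,200.6],[233.4,208.2]])
P=np.array([[50,11,86],[50,11,60],[50,-11,86],[-50,11,86],[-50,11,60]])
for h in(0,1,2,3):
  b=[]
  for sy in(1,-1):
    r=least_squares(lambda v:(proj("scene",M+(P*[1,sy,1]@Rz(v[0]).T+[v[1],v[2],h])@RM.T)-obs).ravel()/.4,[0,0,0])
    b.append((r.cost.round(2),r.x.round(2),r.fun.round(1)))
  print(h,min(b,key=lambda q:q[0]))
# top view: handle near-end corners
f=lambda v,h:proj("top",M+(np.array([[50,11,86],[50,-11,86],[50,11,60],[50,-11,60]])@Rz(v).T+[0,0,h])@RM.T).round(1).tolist()
for h in(0,3):
  for v in(-.05,0,.05):print(h,v,f(v,h))
E
```

```text
0 (np.float64(19.93), array([ -0.07, -27.7 ,  13.33]), array([-3.3, -0.3,  0.9, -1.5,  1.5, -1.4, -2. , -1.8,  2.3,  3. ]))
1 (np.float64(22.61), array([ -0.08, -10.67,   5.13]), array([-3.6, -0.6,  0.8, -1.3,  1.8, -1.7, -2.1, -2.1,  2.3,  3.1]))
2 (np.float64(25.93), array([-0.08,  6.29, -3.03]), array([-3.8, -0.8,  0.7, -1. ,  2. , -2.1, -2.3, -2.4,  2.4,  3.2]))
3 (np.float64(29.96), array([ -0.09,  23.18, -11.16]), array([-4.1, -1. ,  0.7, -0.7,  2.3, -2.5, -2.4, -2.7,  2.4,  3.3]))
0 -0.05 [[216.5, 166.5], [206.8, 163.6], [217.3, 173.6], [207.8, 170.6]]
0 0 [[217.8, 166.7], [207.9, 164.1], [218.5, 173.7], [208.8, 171.1]]
0 0.05 [[219.0, 166.7], [208.9, 164.5], [219.7, 173.8], [209.8, 171.6]]
3 -0.05 [[216.5, 165.7], [206.7, 162.7], [217.2, 172.8], [207.7, 169.8]]
3 0 [[217.7, 165.8], [207.8, 163.2], [218.4, 172.9], [208.7, 170.3]]
3 0.05 [[218.9, 165.9], [208.8, 163.7], [219.6, 173.0], [209.7, 170.8]]
```

```bash
python3 - <<'E'
from h import *
from bench import viewer
ims=[]
h=0
for n,(x,y) in(("scene",(232,190)),("top",(204,143))):
    f=viewer.grab_frame(n);w,hh,S=44,55,9
    im=crop(f["img"],x,y,w,hh,w*S,hh*S)
    T=lambda P:M+(np.atleast_2d(P)@Rz(-.03).T+[-.5,0,h])@RM.T
    H=lambda z:[[-50,-11,z],[50,-11,z],[50,11,z],[-50,11,z],[-50,-11,z]]
    for pts,c in((T(circ(24)),(0,255,255)),(T(circ(24,6)),(0,255,0)),(T(H(86)),(255,0,0)),(T(H(60)),(255,0,255)),(M+circ(46)@RM.T,(255,255,0))):
        q=np.round((proj(n,pts)-[x,y]+.5)*S-.5).astype(int);cv2.polylines(im,[q],False,c,1)
    ims.append(im)
cv2.imwrite("pics/f2.png",np.hstack(ims))
E
```

```text
(no output)
```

View pics/f2.png

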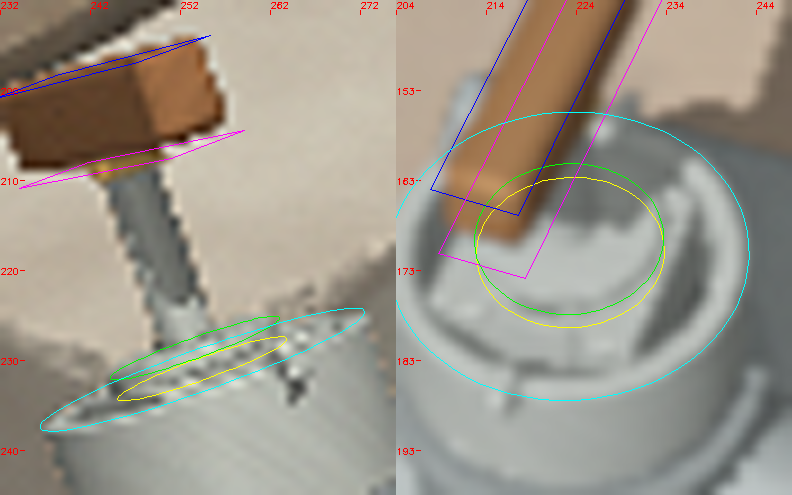

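```bash
python3 -c "
from bench import close_job
print(close_job())"
```

```text
the job is handed in; nothing more can be done
None
```

I handed the job in with the tee key in the nut, turned clockwise to the stop (twist torque rose from about 0.2 to 1.25 N m) and backed off within the play to line up with the ridges, then let go. It took about 22 s; the key bottomed on a hard stop and the last pictures look flush, to about 1–2 mm, and I didn't re-check the pot and can, though the arm passed well above both.

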